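Unload the connector holders from the dust box

ROBOT

A 6-joint arm with a two-finger parallel gripper is mounted at the origin on the work surface. World frame = base frame: x ahead of the robot, y to its left, z up, the work surface at z = 0. Lengths are in mm, angles in rad, forces in N, time in s.
With the tool pointing down it reaches from about 350 to 775 mm from the base axis. Payload 7.3 kg.
Tool frame: the origin (TCP) lies at the very end of the fingers, on their centre line; the grasp point (between the pads) lies bot.grip_point_offset behind it (bot.grip_point_offset is the distance from the TCP to the grasp point, in mm); z points along the fingers, y is the line along which they close (so a half turn about z gives the same grasp; the last joint's range is limited). The gripper opens to 92 mm and grips with 3 to 60 N. Pads are 19 mm wide; open, the fingers measure 130 mm over their backs; the gripper's body (75 mm by 190 mm) begins 47 mm behind the grasp point.
Start: joints at [-1.287, 0.342, 1.524, -0, 1.275, -0.146], TCP at [218.786, -477.261, 226.741] pointing down, gripper open.
Joint ranges: [-2.53, 2.53], [-0.77, 2.02], [0.04, 2.7], [-1, 4.14], [0.28, 2.66], [-3.11, 3.11]. Speed limits (rad/s): [2.57, 2.57, 3.14, 3.14, 3.14, 3.14].

INTERFACE

Orientations are given as [roll, pitch, yaw] about the fixed x, y, z axes, in that order (R = Rz(yaw) Ry(pitch) Rx(roll)).
In Python, from plant import bot gives the robot as it stands. The module is installed in compiled form; this text tells all that it offers.
- The arm moves only by the tool carry_out, never from a script. Its argument "plan" is a list of rows, each an object of numbers: "tx", "ty", "tz": the shift along the world's x, y, z in mm; "rx", "ry", "rz": the turn, a rotation vector about the world's x, y, z in rad. A call has 1 to 12 rows; each row shifts and turns the commanded pose from where the row before left it; what a row does not reach is not made up. A row lasts 1/10 s, in which the tool goes at most 50 mm and 8.59 degrees, less where a joint would pass 70% of its speed; a pose out of reach is approached as far as the arm can. A call with a gripper value outside its range is refused whole. "gripper" is the closure, from 0 (fully open) to 1 (shut), set as the call begins (left out, the last holds). The fingers move at their own pace and stop on an object; the grip force is fixed at half the most. Time passes only in rows, so rows that do not move let the fingers close. It gives the time, the measured TCP pose, the force, the opening and the grip force at its end, in the units of the state.
- bot.get_obs(): the state, without advancing time (a new reading comes with each control period).
- bot.capture(name): name is "scene" or "top" or "wrist"; returns the picture (480x640x3 uint8, red, green, blue); there is no depth.
- bot.camera_model(name): a dict with "camera_matrix" (3x3 intrinsics, pixels), "dist" ([k1, k2, p1, p2, k3] as OpenCV has them; the pictures are not rectified), "R" (3x3) and "t" (3): a world point X has camera coordinates R X + t. Camera axes: x right, y down, z forward; pixel columns grow to the right and rows downward; lengths in mm; the calibration is good to about 2 mm. A picture is of the moment at which its call begins: read the wrist's pose just before it. camera_model takes no time and is no camera call; for the wrist camera it gives the pose at the moment of the call.
- bot.close_job(): hands the job in; it is judged then, once.
The state is a dict: "time": time; "joint_positions": joint angles; "dq": joint speeds; "tau": joint torques, N m; "tool_pos": TCP position; "tcp_rot": TCP orientation; "contact_force": force on the tool from outside, world axes, zero at the start; "moment": the same for the moment, N m; "grip_width": finger opening in mm; "finger_force": force on a finger pad.
Only numpy, scipy, OpenCV 4.12 (cv2) and the standard library are available. Lean on these libraries where they do the work, as an engineer would, in place of code of your own. Each camera call takes 0.05 s, during which the arm holds its last target. There are 200 camera calls.

TASK

First clear the black cleaver and the white cleaning cassette off the dust box's cover and set both down on the rubber tool mat, then slide the red thumb latch to the left so that the sprung cover flies open, and leave it open. Reach down through the round ports, lift every connector holder that is there off its pedestal, and stand each one upright in the tray bay of its own colour. At the end the cleaver and the cassette must still lie wholly on the mat; leave the bottle, stripper, tin and jar where they are.

Things in the scene. Friction and masses are not known exactly. Their poses are not given: they have to be found in the camera images.
- dust_box: fixed grey box, 195 (x) by 370 (y), 130 tall, white roof 8 thick; origin on the table (front face at x = -100, back at x = +95, y = 0 the middle). Its x axis points away from the robot, y along its length to the left. The front 60 mm is a solid housing whose flat top (130 high) is the ledge with the latch; behind it the roof has three round ports, the only way in, under a cover
- port0 (a point): centre of the left round port, 100 diameter, level with the roof's top face, 130 above the table. Under each port, on its axis, stands an aluminium pedestal, 40 diameter, top 68 above the table. Fingers going in should be opened no wider than about 50
- port1 (a point): the same for the middle port, 115 to the right of the left one
- port2 (a point): the same for the right port, 115 to the right of the middle one
- cover (a joint): angle of the milky-clear, orange-edged cover (122 by 362, 5 thick, top 136 above the table when shut) over the ports; hinged along the box's back edge. 0 = shut, grows as its front edge rises, 2.1 = fully open, leaning back. A weak spring swings it open in about 2 s once the latch lets go and nothing lies on it, and keeps it open
- latch (a joint): travel of the thumb latch, in m: 0 to 0.004 at the start (locked), slides towards the box's +y (left) to its stop at 0.024; it frees the cover from about 0.014 on. About 1.5 N of friction, no spring: it stays where it is left
- latch_tab (a point): centre of the top of the latch's red upright tab, 10 wide (box y, the way it slides), 18 deep (x), 34 tall above the ledge, top 166 above the table; it stands 45 in front of the cover at the middle of the ledge and can be pinched across its 10 mm from above. A flat steel bolt (up to 141 high) runs from its foot back over the cover's tongue
- tool_mat: fixed black rubber mat 120 (x) by 200 (y), 4 thick, to the right of the dust box; origin at the centre of its underside
- cleaver: loose black fibre cleaver, a block 62 (its x) by 46 (its y), 42 tall, about 0.3 kg; origin at the centre of its underside. It starts on top of the shut cover, yaw within 0.6 rad of the box's
- cassette: loose white connector-cleaning cassette with a blue band, a block 72 (its x) by 34 (its y), 30 tall, about 0.15 kg; origin at the centre of its underside. It starts on top of the shut cover beside the cleaver, yaw within 0.6 rad of the box's
- tray: fixed black tray 100 (x) by 204 (y), floor 5 thick, rim and partitions 16 high above the table, with three bays side by side along its y, to the right of the dust box; origin at the centre of its underside. Tray and mat may stand in either order (nearer or farther)
- bay_blue (a point): centre of the floor of the tray's bay with the blue pad, 92 (tray x) by 63 (tray y) inside; axes as the tray's
- bay_green (a point): centre of the floor of the tray's bay with the green pad, 92 (tray x) by 63 (tray y) inside; axes as the tray's
- bay_yellow (a point): centre of the floor of the tray's bay with the yellow pad, 92 (tray x) by 63 (tray y) inside; axes as the tray's
- holder_blue: loose blue connector holder, 45 g, 56 tall: lower body 26 diameter up to 30, then a gripping neck 18 diameter from 30 to 56; origin at the centre of its underside, z up along it. Starts upright on one of the pedestals (its top 6 below the roof's top face); may be absent
- holder_green: loose green connector holder, 45 g, 56 tall: lower body 26 diameter up to 30, then a gripping neck 18 diameter from 30 to 56; origin at the centre of its underside, z up along it. Starts upright on one of the pedestals (its top 6 below the roof's top face); may be absent
- holder_yellow: loose yellow connector holder, 45 g, 56 tall: lower body 26 diameter up to 30, then a gripping neck 18 diameter from 30 to 56; origin at the centre of its underside, z up along it. Starts upright on one of the pedestals (its top 6 below the roof's top face); may be absent
- alcohol_bottle: bystander, loose, to be left alone: white bottle with blue cap, 64 diameter, 150 tall, standing to the left of the dust box; origin at the centre of its underside
- stripper: bystander, loose, to be left alone: fibre stripper with two yellow handles, about 160 long, 12 thick, lying flat beyond the dust box; origin at the centre of its underside
- sleeve_tin: bystander, loose, to be left alone: flat round aluminium tin, 48 diameter, 18 tall, standing on the right part of the dust box's ledge; origin at the centre of its underside
- swab_jar: bystander, loose, to be left alone: clear jar with white lid, 54 diameter, 70 tall, beyond the dust box; origin at the centre of its underside

How it is judged:
By the outcome, as a careful person would: the job done as asked, in the order asked, and still so for the second after the job is handed in, with the robot touching nothing.
Of holder_blue, holder_green, holder_yellow only 2 to 3 are there at a start; the rules pass over those that are not, and their reading is None.
At some moment in a run one of cleaver, cassette may be knocked a few centimetres aside while the robot is not near it.
It also fails if it takes over 210 s, if anything falls off the work surface, if the arm or the gripper's body presses on something with over 40 N, if the wrist force passes 120 N, or if a joint passes its speed limit or range.

## Working session

There is one attempt and no reset: what is moved stays moved. The work goes in short steps, Python scripts to look and compute and a tool call to move; the robot and the scene stay as the last step left them, time stands still between calls to the robot, and variables do not carry over. Pictures are saved under pics/ and viewed, at most 14 in all, crops included, and the job is handed in when it is done.

Besides the shell and the picture viewer there is one more tool, called after ">>>" as a command line: name --argument value ..., lists and objects as JSON in quotes. carry_out: Moves the arm, as the interface text tells. Its arguments: {"type":"object","properties":{"plan":{"type":"array"},"gripper":{"type":"number"}},"required":["plan"]}

```bash
mkdir -p pics
cat > h.py <<'E'
import numpy as np, cv2
from plant import bot
def save(img,n): cv2.imwrite(f'pics/{n}.png',cv2.cvtColor(img,cv2.COLOR_RGB2BGR))
def ray(m,px):
    K=np.array(m['camera_matrix'],float);d=np.array(m['dist'],float)
    p=cv2.undistortPoints(np.array(px,float).reshape(-1,1,2),K,d).reshape(-1,2)
    R=np.array(m['R']);t=np.array(m['t']).reshape(3)
    return -R.T@t,(np.c_[p,np.ones(len(p))])@R
def onplane(m,px,z):
    c,d=ray(m,px); z=np.broadcast_to(z,len(d))
    return c+d*((z-c[2])/d[:,2])[:,None]
def proj(m,X):
    R=np.array(m['R'],float);t=np.array(m['t'],float)
    return cv2.projectPoints(np.array(X,float).reshape(-1,1,3),cv2.Rodrigues(R)[0],t,np.array(m['camera_matrix'],float),np.array(m['dist'],float))[0].reshape(-1,2)
E
python3 - <<'E'
from h import *
np.set_printoptions(suppress=True,precision=3)
for n in ('scene','top'):
    save(bot.capture(n),n+'0')
    m=bot.camera_model(n); print(n,-np.array(m['R']).T@np.array(m['t']),m['camera_matrix'],m['R'])
m=bot.camera_model('wrist');print(-np.array(m['R']).T@np.array(m['t']),m['R'],m['camera_matrix'])
o=bot.get_obs();print({k:o[k] for k in ('time','tool_pos','tcp_rot','contact_force','grip_width')},bot.grip_point_offset)
E
```

```text
scene [1525.307   70.383 1132.174] [[581.043   0.    322.58 ]
 [  0.    581.043 244.441]
 [  0.      0.      1.   ]] [[-0.049  0.999 -0.002]
 [ 0.736  0.035 -0.676]
 [-0.675 -0.034 -0.737]]
top [ 525.585   45.508 1169.137] [[484.479   0.    311.768]
 [  0.    484.479 239.147]
 [  0.      0.      1.   ]] [[-0.015 -1.    -0.015]
 [-0.998  0.016 -0.066]
 [ 0.066  0.014 -0.998]]
[ 292.62  -442.967  382.989] [[ 0.418 -0.909 -0.001]
 [-0.867 -0.399  0.297]
 [-0.271 -0.123 -0.955]] [[358.249   0.    316.898]
 [  0.    358.249 239.539]
 [  0.      0.      1.   ]]
{'time': 0.1, 'tool_pos': array([ 218.677, -476.906,  226.123]), 'tcp_rot': array([-3.14, -0.  ,  0.43]), 'contact_force': array([ 0.283, -0.309, -0.032]), 'grip_width': 91.60476570231334} 18.8
```

View pics/top0.png

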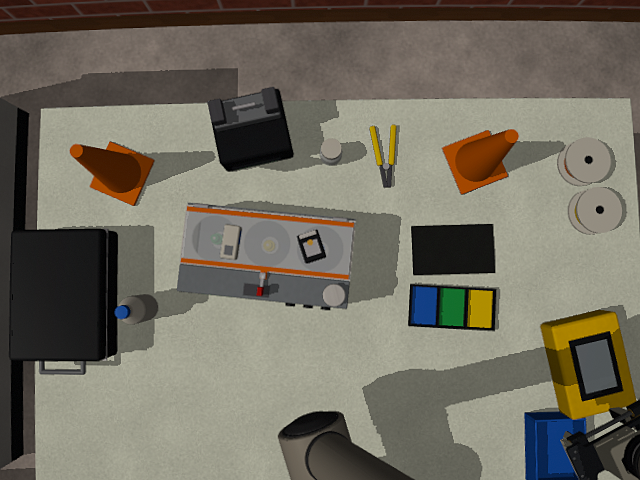

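View pics/scene0.png

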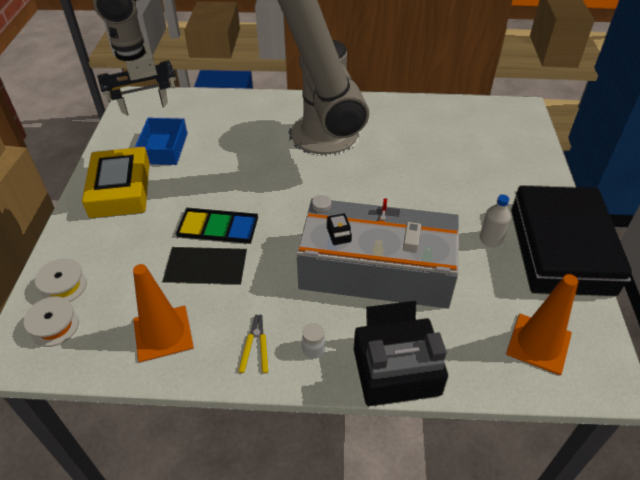

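The top view shows the box with the cassette at (230,242) and the cleaver at (311,246). The latch is at (262,284), the mat at (453,249) and the tray at (452,307), with bays in the order blue, green, yellow. Next I'll turn these pixels into world positions.

```bash
cat > meas.py <<'E'
from h import *
np.set_printoptions(suppress=True,precision=3)
m=bot.camera_model('top'); im=cv2.imread('pics/top0.png'); hsv=cv2.cvtColor(im,cv2.COLOR_BGR2HSV)
def rect(mask,roi,z,name,k=0):
    r0,r1,c0,c1=roi; M=np.zeros(mask.shape,np.uint8); M[r0:r1,c0:c1]=mask[r0:r1,c0:c1]
    if k: M=cv2.morphologyEx(M,cv2.MORPH_CLOSE,np.ones((k,k)))
    cs=cv2.findContours(M,0,2)[0]; c=max(cs,key=cv2.contourArea).reshape(-1,2)
    P=onplane(m,c,z)[:,:2]; (x,y),(w,h),a=cv2.minAreaRect(P.astype(np.float32))
    print(name,len(c),'c',(round(x,1),round(y,1)),'size',(round(w,1),round(h,1)),'ang',round(a,1)); return x,y
H,S,V=cv2.split(hsv)
u=lambda b:(b*255).astype(np.uint8)
orange=u((H>5)&(H<18)&(S>150)&(V>100))
rect(orange,(195,295,170,365),136,'cover(orange)',61)
rect(u(V<45),(215,280,405,500),4,'mat')
rect(u((V<60)|(S>150)),(280,335,400,505),16,'tray')
for n,a,b in(('blue',100,125),('green',50,85),('yellow',20,35)):
    rect(u((H>=a)&(H<=b)&(S>120)),(280,335,400,505),5,n)
rect(u((H<5)&(S>150)&(V>80)),(262,300,245,280),160,'latch')
rect(u(V<60),(225,270,290,335),178,'cleaver')
rect(u((V>190)&(S<40)),(215,265,215,245),166,'cassette')
E
python3 meas.py
python3 - <<'E'
import cv2
a=cv2.imread('pics/top0.png')[195:315,170:370]
cv2.imwrite('pics/crop0.png',cv2.resize(a,None,fx=4,fy=4,interpolation=cv2.INTER_CUBIC))
E
```

```text
cover(orange) 76 c (587.4, 157.1) size (361.0, 125.2) ang 83.5
mat 29 c (573.6, -277.5) size (117.7, 198.4) ang 0.8
tray 42 c (435.7, -267.9) size (206.0, 99.9) ang 86.0
blue 26 c (440.1, -203.3) size (60.3, 91.6) ang 85.8
green 21 c (434.8, -270.1) size (60.9, 91.2) ang 85.4
yellow 30 c (430.7, -337.6) size (59.7, 90.3) ang 86.3
latch 7 c (486.1, 172.2) size (10.4, 16.6) ang 89.3
cleaver 65 c (576.6, 60.9) size (58.4, 44.7) ang 17.5Traceback (most recent call last):
  File "meas.py", line 20, in <module>
    rect(u((V>190)&(S<40)),(215,265,215,245),166,'cassette')
    ~~~~^^^^^^^^^^^^^^^^^^^^^^^^^^^^^^^^^^^^^^^^^^^^^^^^^^^^
  File "meas.py", line 7, in rect
    cs=cv2.findContours(M,0,2)[0]; c=max(cs,key=cv2.contourArea).reshape(-1,2)
                                     ~~~^^^^^^^^^^^^^^^^^^^^^^^^
ValueError: max() iterable argument is empty
```

View pics/crop0.png

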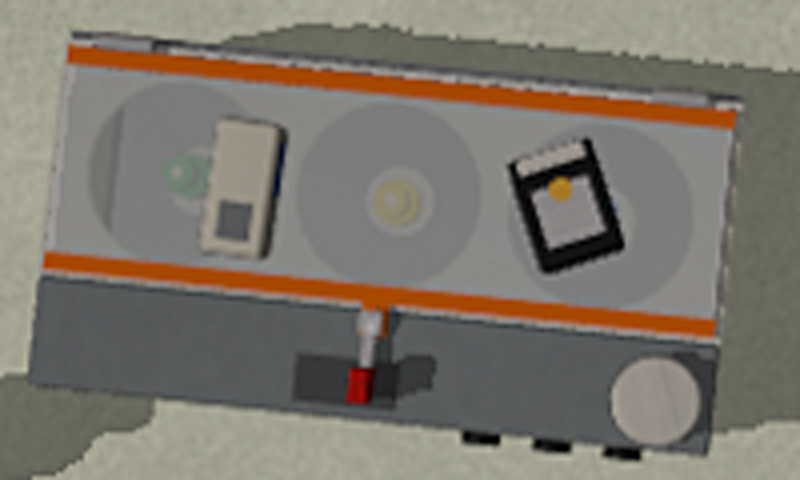

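The crop shows a holder in each of the left port (green) and the middle port (yellow). The right port is hidden under the cleaver, and the tin stands at the right end of the ledge. I'll compute the corners.

Run:
```python
from h import *
np.set_printoptions(suppress=True,precision=1)
m=bot.camera_model('top')
def g(p,z): return onplane(m,np.array(p)/4+[170,195]-0.375,z)[:,:2]
for n,p,z in(('cleaver',[(510,165),(590,138),(625,250),(548,275)],178),('cassette',[(222,118),(281,122),(265,258),(203,252)],166)):
    q=g(p,z); a=(q[0]+q[1]-q[2]-q[3]); print(n,q.mean(0),np.arctan2(a[1],a[0]).round(3),np.linalg.norm(a)/2)
# box frame from cover: hinge side x=95?, cover centre
yaw=np.radians(-6.5);c=np.array([587.4,157.1]);ex=np.array([np.cos(yaw),np.sin(yaw)]);ey=np.array([-ex[1],ex[0]])
print('ports(img)',g([(390,195)],125), g([(183,172)],125))
for k in(-115,0,115): print(c+ey*k)
```

```text
cleaver [576.4  60. ] 0.303 59.925080266148264
cassette [589.8 229.6] -0.133 70.94822055876806
ports(img) [[587. 157.]] [[601.3 269.7]]
[574.4  42.8]
[587.4 157.1]
[600.4 271.4]
```

>>> carry_out --plan '[{"tx":18,"ty":33,"tz":4,"rz":-0.008},{"tx":22,"ty":34,"tz":4,"rz":-0.008},{"tx":22,"ty":34,"tz":4,"rz":-0.008},{"tx":22,"ty":34,"tz":4,"rz":-0.008},{"tx":22,"ty":34,"tz":4,"rz":-0.008},{"tx":22,"ty":34,"tz":4,"rz":-0.008},{"tx":22,"ty":34,"tz":4,"rz":-0.008},{"tx":22,"ty":34,"tz":4,"rz":-0.008},{"tx":22,"ty":34,"tz":4,"rz":-0.008},{"tx":22,"ty":34,"tz":4,"rz":-0.008},{"tx":22,"ty":34,"tz":4,"rz":-0.008},{"tx":22,"ty":34,"rz":-0.008}]'

```text
invalid input at $.plan[0]: expected keys tx, ty, tz, rx, ry, rz
```

>>> carry_out --plan '[{"tx":24,"ty":34,"rz":-0.008},{"tx":24,"ty":34,"rz":-0.008},{"tx":24,"ty":32,"rz":-0.008},{"tx":24,"ty":31,"rz":-0.008},{}]'

```text
invalid input at $.plan[0]: expected keys tx, ty, tz, rx, ry, rz
```

Run:
```python
from h import *
np.set_printoptions(suppress=True,precision=3)
m=bot.camera_model('wrist');save(bot.capture('wrist'),'w1');o=bot.get_obs();print(o['tool_pos'],o['tcp_rot'],o['time'])
import json;json.dump({k:np.array(v).tolist() for k,v in m.items()},open('w1.json','w'))
print(proj(m,[[576.4,60,178],o['tool_pos']]))
```

```text
[ 218.69  -476.946  226.198] [-3.14 -0.    0.43] 0.15
[[4227.885 6109.25 ]
 [ 317.179  303.472]]
```

View pics/w1.png

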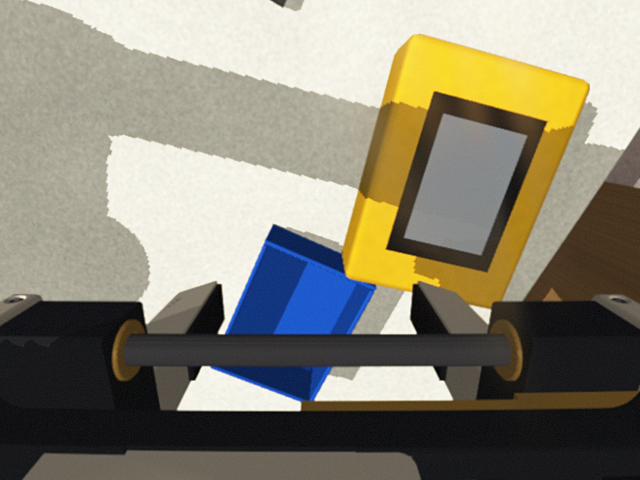

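The move was refused because every row needs all six keys. The picture shows only the starting view: the yellow device and blue bin, with the fingertips near (317,303). I'll send the move again with full rows.

>>> carry_out --plan '[{"tx":18,"ty":33,"tz":4,"rx":0,"ry":0,"rz":-0.008},{"tx":22,"ty":34,"tz":4,"rx":0,"ry":0,"rz":-0.008},{"tx":22,"ty":34,"tz":4,"rx":0,"ry":0,"rz":-0.008},{"tx":22,"ty":34,"tz":4,"rx":0,"ry":0,"rz":-0.008},{"tx":22,"ty":34,"tz":4,"rx":0,"ry":0,"rz":-0.008},{"tx":22,"ty":34,"tz":4,"rx":0,"ry":0,"rz":-0.008},{"tx":22,"ty":34,"tz":4,"rx":0,"ry":0,"rz":-0.008},{"tx":22,"ty":34,"tz":4,"rx":0,"ry":0,"rz":-0.008},{"tx":22,"ty":34,"tz":4,"rx":0,"ry":0,"rz":-0.008},{"tx":22,"ty":34,"tz":4,"rx":0,"ry":0,"rz":-0.008},{"tx":22,"ty":34,"tz":4,"rx":0,"ry":0,"rz":-0.008},{"tx":22,"ty":34,"tz":0,"rx":0,"ry":0,"rz":-0.008}]'

```text
time: 1.35
tool_pos: [479.6, -68.7, 271.2]
tcp_rot: [3.141, -0.001, 0.334]
contact_force: [-0.1, -0.4, 0.4]
grip_width: 91.8
finger_force: 0.0
```

>>> carry_out --plan '[{"tx":24,"ty":34,"tz":0,"rx":0,"ry":0,"rz":-0.008},{"tx":24,"ty":34,"tz":0,"rx":0,"ry":0,"rz":-0.008},{"tx":24,"ty":32,"tz":0,"rx":0,"ry":0,"rz":-0.008},{"tx":24,"ty":31,"tz":0,"rx":0,"ry":0,"rz":-0.008},{"tx":0,"ty":0,"tz":0,"rx":0,"ry":0,"rz":0},{"tx":0,"ty":0,"tz":0,"rx":0,"ry":0,"rz":0}]'

```text
time: 1.95
tool_pos: [574.6, 61.3, 269.9]
tcp_rot: [-3.141, 0.002, 0.304]
contact_force: [-0.2, 0.4, -0.5]
grip_width: 91.7
finger_force: 0.0
```

```bash
cat >> h.py <<'E'
import json
def snap(n):
    m=bot.camera_model('wrist');m={k:np.array(v).tolist() for k,v in m.items()};json.dump(m,open(n+'.json','w'))
    save(bot.capture('wrist'),n);o=bot.get_obs();print(o['tool_pos'].round(1),np.array(o['tcp_rot']).round(3),'t',o['time'],np.array(o['contact_force']).round(1),o['grip_width'])
    return m
E
python3 - <<'E'
from h import *
np.set_printoptions(suppress=True,precision=1)
m=snap('w2')
print(proj(m,[[576.4,60,178]]))
E
```

```text
[574.3  60.5 270.2] [3.1 0.  0.3] t 2.0 [0.  0.3 0. ] 91.82627534475694
[[319.5 242.6]]
```

View pics/w2.png

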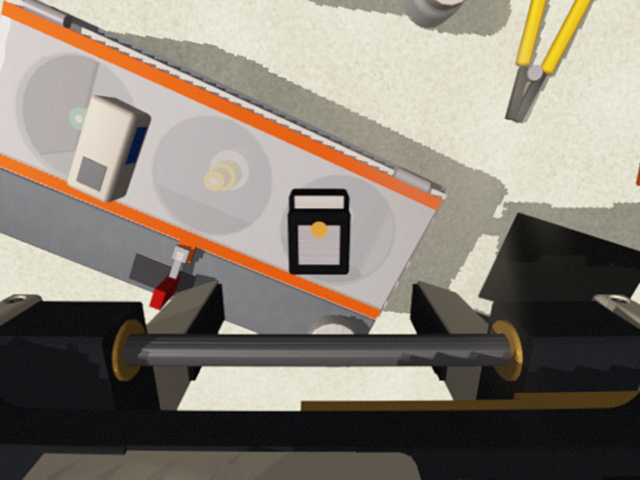

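The wrist view shows the cleaver square to the tool at about (319,233), centred between the fingers, so I'll descend and grip.

>>> carry_out --plan '[{"tx":3,"ty":0,"tz":-16,"rx":0,"ry":0,"rz":0},{"tx":0,"ty":0,"tz":-20,"rx":0,"ry":0,"rz":0},{"tx":0,"ty":0,"tz":-20,"rx":0,"ry":0,"rz":0},{"tx":0,"ty":0,"tz":-20,"rx":0,"ry":0,"rz":0},{"tx":0,"ty":0,"tz":-20,"rx":0,"ry":0,"rz":0},{"tx":0,"ty":0,"tz":-14,"rx":0,"ry":0,"rz":0},{"tx":0,"ty":0,"tz":-10,"rx":0,"ry":0,"rz":0},{"tx":0,"ty":0,"tz":-5,"rx":0,"ry":0,"rz":0},{"tx":0,"ty":0,"tz":0,"rx":0,"ry":0,"rz":0}]'

```text
time: 2.9
tool_pos: [577.5, 60.2, 145.6]
tcp_rot: [-3.142, 0.001, 0.301]
contact_force: [0.4, 0.6, -0.5]
grip_width: 91.8
finger_force: 0.0
```

>>> carry_out --gripper 0.7 --plan '[{"tx":0,"ty":0,"tz":0,"rx":0,"ry":0,"rz":0},{"tx":0,"ty":0,"tz":0,"rx":0,"ry":0,"rz":0},{"tx":0,"ty":0,"tz":0,"rx":0,"ry":0,"rz":0},{"tx":0,"ty":0,"tz":0,"rx":0,"ry":0,"rz":0},{"tx":0,"ty":0,"tz":0,"rx":0,"ry":0,"rz":0},{"tx":0,"ty":0,"tz":0,"rx":0,"ry":0,"rz":0},{"tx":0,"ty":0,"tz":0,"rx":0,"ry":0,"rz":0},{"tx":0,"ty":0,"tz":0,"rx":0,"ry":0,"rz":0}]'

```text
time: 3.7
tool_pos: [577.8, 60.9, 145.8]
tcp_rot: [3.142, -0.0, 0.302]
contact_force: [-0.6, 1.3, 1.1]
grip_width: 45.7
finger_force: 30.0
```

>>> carry_out --plan '[{"tx":0,"ty":0,"tz":10,"rx":0,"ry":0,"rz":0},{"tx":0,"ty":0,"tz":20,"rx":0,"ry":0,"rz":0},{"tx":0,"ty":0,"tz":20,"rx":0,"ry":0,"rz":0},{"tx":0,"ty":-20,"tz":10,"rx":0,"ry":0,"rz":-0.03},{"tx":0,"ty":-36,"tz":0,"rx":0,"ry":0,"rz":-0.04},{"tx":0,"ty":-36,"tz":0,"rx":0,"ry":0,"rz":-0.04},{"tx":0,"ty":-36,"tz":0,"rx":0,"ry":0,"rz":-0.04},{"tx":0,"ty":-36,"tz":0,"rx":0,"ry":0,"rz":-0.04},{"tx":0,"ty":-36,"tz":0,"rx":0,"ry":0,"rz":-0.04},{"tx":-2,"ty":-36,"tz":0,"rx":0,"ry":0,"rz":-0.04},{"tx":-2,"ty":-36,"tz":-20,"rx":0,"ry":0,"rz":-0.02},{"tx":0,"ty":-21,"tz":-20,"rx":0,"ry":0,"rz":0}]'

```text
time: 4.9
tool_pos: [573.4, -235.3, 165.8]
tcp_rot: [3.14, -0.001, 0.009]
contact_force: [0.7, 1.8, -4.5]
grip_width: 46.1
finger_force: 30.0
```

>>> carry_out --plan '[{"tx":0,"ty":0,"tz":-30,"rx":0,"ry":0,"rz":0},{"tx":0,"ty":0,"tz":-30,"rx":0,"ry":0,"rz":0},{"tx":0,"ty":0,"tz":-30,"rx":0,"ry":0,"rz":0},{"tx":0,"ty":0,"tz":-25,"rx":0,"ry":0,"rz":0},{"tx":0,"ty":0,"tz":-15,"rx":0,"ry":0,"rz":0},{"tx":0,"ty":0,"tz":-10,"rx":0,"ry":0,"rz":0},{"tx":0,"ty":0,"tz":-6,"rx":0,"ry":0,"rz":0},{"tx":0,"ty":0,"tz":0,"rx":0,"ry":0,"rz":0}]'

```text
time: 5.7
tool_pos: [573.6, -232.2, 19.4]
tcp_rot: [-3.141, 0.001, 0.012]
contact_force: [-0.6, 0.8, -4.3]
grip_width: 45.6
finger_force: 30.0
```

>>> carry_out --plan '[{"tx":0,"ty":0,"tz":-2,"rx":0,"ry":0,"rz":0},{"tx":0,"ty":0,"tz":-2,"rx":0,"ry":0,"rz":0},{"tx":0,"ty":0,"tz":-1,"rx":0,"ry":0,"rz":0},{"tx":0,"ty":0,"tz":0,"rx":0,"ry":0,"rz":0}]'

```text
time: 6.1
tool_pos: [573.8, -232.3, 14.9]
tcp_rot: [3.141, -0.0, 0.012]
contact_force: [0.4, 0.1, -4.5]
grip_width: 46.3
finger_force: 30.0
```

>>> carry_out --gripper 0.25 --plan '[{"tx":0,"ty":0,"tz":0,"rx":0,"ry":0,"rz":0},{"tx":0,"ty":0,"tz":0,"rx":0,"ry":0,"rz":0},{"tx":0,"ty":0,"tz":0,"rx":0,"ry":0,"rz":0},{"tx":0,"ty":0,"tz":0,"rx":0,"ry":0,"rz":0},{"tx":0,"ty":0,"tz":20,"rx":0,"ry":0,"rz":0},{"tx":0,"ty":0,"tz":40,"rx":0,"ry":0,"rz":0},{"tx":0,"ty":0,"tz":40,"rx":0,"ry":0,"rz":0},{"tx":0,"ty":0,"tz":40,"rx":0,"ry":0,"rz":0},{"tx":0,"ty":10,"tz":40,"rx":0,"ry":0,"rz":0},{"tx":0,"ty":30,"tz":30,"rx":0,"ry":0,"rz":0},{"tx":0,"ty":40,"tz":20,"rx":0,"ry":0,"rz":0},{"tx":0,"ty":40,"tz":10,"rx":0,"ry":0,"rz":0}]'

```text
time: 7.3
tool_pos: [574.3, -111.6, 257.4]
tcp_rot: [3.14, -0.004, 0.011]
contact_force: [0.3, -0.1, -0.0]
grip_width: 68.9
finger_force: 0.0
```

>>> carry_out --plan '[{"tx":2,"ty":34,"tz":0,"rx":0,"ry":0,"rz":-0.015},{"tx":2,"ty":34,"tz":0,"rx":0,"ry":0,"rz":-0.015},{"tx":2,"ty":34,"tz":0,"rx":0,"ry":0,"rz":-0.015},{"tx":2,"ty":34,"tz":0,"rx":0,"ry":0,"rz":-0.015},{"tx":2,"ty":34,"tz":0,"rx":0,"ry":0,"rz":-0.015},{"tx":2,"ty":34,"tz":0,"rx":0,"ry":0,"rz":-0.015},{"tx":2,"ty":34,"tz":0,"rx":0,"ry":0,"rz":-0.015},{"tx":2,"ty":34,"tz":0,"rx":0,"ry":0,"rz":-0.015},{"tx":0,"ty":34,"tz":0,"rx":0,"ry":0,"rz":-0.015},{"tx":0,"ty":34,"tz":0,"rx":0,"ry":0,"rz":-0.01},{"tx":0,"ty":0,"tz":0,"rx":0,"ry":0,"rz":0},{"tx":0,"ty":0,"tz":0,"rx":0,"ry":0,"rz":0}]'

```text
time: 8.5
tool_pos: [589.5, 228.2, 254.6]
tcp_rot: [3.141, 0.0, -0.131]
contact_force: [0.1, 0.2, -0.4]
grip_width: 69.0
finger_force: 0.0
```

Run:
```python
from h import *
np.set_printoptions(suppress=True,precision=1)
m=snap('w3')
print(proj(m,[[589.8,229.6,166]]))
```

```text
[589.7 227.3 254.7] [ 3.1  0.  -0.1] t 8.55 [-0.2 -1.   0.8] 68.81227026078253
[[315.3 245.7]]
```

View pics/w3.png

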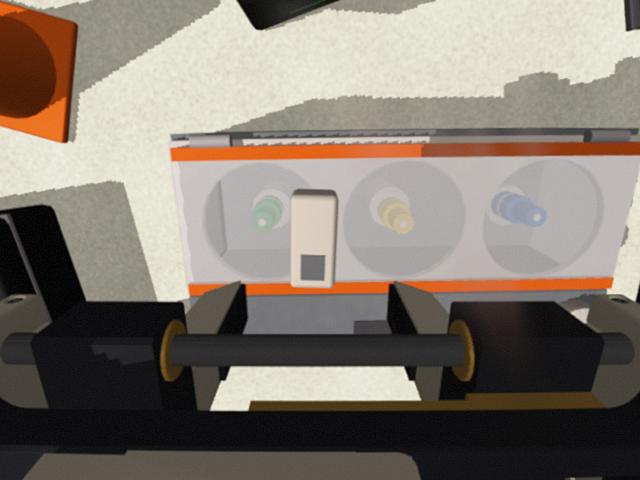

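The cassette is square and centred at (315,240). All three holders are present: green left at (267,212), yellow in the middle at (400,215) and blue right at (525,210). I'll descend and grip.

>>> carry_out --plan '[{"tx":0,"ty":1,"tz":-16,"rx":0,"ry":0,"rz":0},{"tx":0,"ty":0,"tz":-20,"rx":0,"ry":0,"rz":0},{"tx":0,"ty":0,"tz":-20,"rx":0,"ry":0,"rz":0},{"tx":0,"ty":0,"tz":-20,"rx":0,"ry":0,"rz":0},{"tx":0,"ty":0,"tz":-16,"rx":0,"ry":0,"rz":0},{"tx":0,"ty":0,"tz":-12,"rx":0,"ry":0,"rz":0},{"tx":0,"ty":0,"tz":-8,"rx":0,"ry":0,"rz":0},{"tx":0,"ty":0,"tz":0,"rx":0,"ry":0,"rz":0},{"tx":0,"ty":0,"tz":0,"rx":0,"ry":0,"rz":0}]'

```text
time: 9.45
tool_pos: [590.2, 228.5, 143.4]
tcp_rot: [-3.141, -0.001, -0.134]
contact_force: [0.7, -0.9, 0.9]
grip_width: 68.8
finger_force: 0.0
```

>>> carry_out --gripper 0.8 --plan '[{"tx":0,"ty":0,"tz":0,"rx":0,"ry":0,"rz":0},{"tx":0,"ty":0,"tz":0,"rx":0,"ry":0,"rz":0},{"tx":0,"ty":0,"tz":0,"rx":0,"ry":0,"rz":0},{"tx":0,"ty":0,"tz":0,"rx":0,"ry":0,"rz":0},{"tx":0,"ty":0,"tz":0,"rx":0,"ry":0,"rz":0},{"tx":0,"ty":0,"tz":0,"rx":0,"ry":0,"rz":0},{"tx":0,"ty":0,"tz":0,"rx":0,"ry":0,"rz":0}]'

```text
time: 10.15
tool_pos: [589.8, 229.0, 142.9]
tcp_rot: [-3.141, -0.0, -0.133]
contact_force: [-0.4, 1.8, 0.7]
grip_width: 34.0
finger_force: 30.0
```

>>> carry_out --plan '[{"tx":0,"ty":0,"tz":10,"rx":0,"ry":0,"rz":0},{"tx":0,"ty":0,"tz":20,"rx":0,"ry":0,"rz":0},{"tx":0,"ty":0,"tz":20,"rx":0,"ry":0,"rz":0},{"tx":0,"ty":-21,"tz":10,"rx":0,"ry":0,"rz":0.01},{"tx":-1,"ty":-35,"tz":5,"rx":0,"ry":0,"rz":0.01},{"tx":-1,"ty":-35,"tz":0,"rx":0,"ry":0,"rz":0.01},{"tx":-1,"ty":-35,"tz":0,"rx":0,"ry":0,"rz":0.01},{"tx":-1,"ty":-35,"tz":0,"rx":0,"ry":0,"rz":0.01},{"tx":-1,"ty":-35,"tz":0,"rx":0,"ry":0,"rz":0.01},{"tx":-1,"ty":-35,"tz":0,"rx":0,"ry":0,"rz":0.01},{"tx":-1,"ty":-35,"tz":0,"rx":0,"ry":0,"rz":0.01},{"tx":-1,"ty":-35,"tz":0,"rx":0,"ry":0,"rz":0.01}]'

```text
time: 11.35
tool_pos: [581.5, -73.8, 208.3]
tcp_rot: [3.141, -0.0, -0.043]
contact_force: [0.3, -0.3, -1.7]
grip_width: 33.4
finger_force: 30.0
```

>>> carry_out --plan '[{"tx":-1,"ty":-35,"tz":0,"rx":0,"ry":0,"rz":0.01},{"tx":-1,"ty":-35,"tz":0,"rx":0,"ry":0,"rz":0.01},{"tx":-1,"ty":-35,"tz":0,"rx":0,"ry":0,"rz":0.01},{"tx":-1,"ty":-35,"tz":0,"rx":0,"ry":0,"rz":0.01},{"tx":-1,"ty":-35,"tz":-10,"rx":0,"ry":0,"rz":0.01},{"tx":-1,"ty":-35,"tz":-10,"rx":0,"ry":0,"rz":0},{"tx":-1,"ty":-40,"tz":-20,"rx":0,"ry":0,"rz":0},{"tx":0,"ty":0,"tz":-35,"rx":0,"ry":0,"rz":0},{"tx":0,"ty":0,"tz":-35,"rx":0,"ry":0,"rz":0},{"tx":0,"ty":0,"tz":-35,"rx":0,"ry":0,"rz":0},{"tx":0,"ty":0,"tz":-25,"rx":0,"ry":0,"rz":0},{"tx":0,"ty":0,"tz":-15,"rx":0,"ry":0,"rz":0}]'

```text
time: 12.55
tool_pos: [573.7, -321.7, 20.5]
tcp_rot: [-3.14, 0.003, 0.007]
contact_force: [-0.0, -0.5, -1.0]
grip_width: 33.8
finger_force: 30.0
```

>>> carry_out --plan '[{"tx":0,"ty":0,"tz":-6,"rx":0,"ry":0,"rz":0},{"tx":0,"ty":0,"tz":0,"rx":0,"ry":0,"rz":0},{"tx":0,"ty":0,"tz":0,"rx":0,"ry":0,"rz":0}]'

```text
time: 12.85
tool_pos: [575.7, -322.8, 18.3]
tcp_rot: [3.14, -0.002, 0.007]
contact_force: [0.6, -0.3, -0.5]
grip_width: 34.1
finger_force: 30.0
```

>>> carry_out --plan '[{"tx":0,"ty":0,"tz":-3,"rx":0,"ry":0,"rz":0},{"tx":0,"ty":0,"tz":-2,"rx":0,"ry":0,"rz":0},{"tx":0,"ty":0,"tz":0,"rx":0,"ry":0,"rz":0}]'

```text
time: 13.15
tool_pos: [574.8, -322.3, 11.9]
tcp_rot: [3.141, -0.0, 0.007]
contact_force: [0.2, -0.8, -1.3]
grip_width: 33.8
finger_force: 30.0
```

>>> carry_out --gripper 0.3 --plan '[{"tx":0,"ty":0,"tz":0,"rx":0,"ry":0,"rz":0},{"tx":0,"ty":0,"tz":0,"rx":0,"ry":0,"rz":0},{"tx":0,"ty":0,"tz":0,"rx":0,"ry":0,"rz":0},{"tx":0,"ty":0,"tz":0,"rx":0,"ry":0,"rz":0},{"tx":0,"ty":0,"tz":20,"rx":0,"ry":0,"rz":0},{"tx":0,"ty":0,"tz":40,"rx":0,"ry":0,"rz":0},{"tx":0,"ty":0,"tz":40,"rx":0,"ry":0,"rz":0},{"tx":0,"ty":0,"tz":40,"rx":0,"ry":0,"rz":0},{"tx":0,"ty":0,"tz":40,"rx":0,"ry":0,"rz":0},{"tx":-10,"ty":30,"tz":30,"rx":0,"ry":0,"rz":0},{"tx":-10,"ty":40,"tz":20,"rx":0,"ry":0,"rz":0},{"tx":-10,"ty":40,"tz":0,"rx":0,"ry":0,"rz":0}]'

```text
time: 14.35
tool_pos: [545.5, -212.1, 245.3]
tcp_rot: [3.138, -0.006, 0.006]
contact_force: [0.8, 0.3, 0.6]
grip_width: 63.9
finger_force: 0.0
```

Both items are down on the mat. Next I'll turn the tool half round, so the camera faces away from the cover, and go over the latch.

>>> carry_out --plan '[{"tx":-3,"ty":18,"tz":0,"rx":0,"ry":0,"rz":0.144},{"tx":-3,"ty":18,"tz":0,"rx":0,"ry":0,"rz":0.144},{"tx":-3,"ty":18,"tz":0,"rx":0,"ry":0,"rz":0.144},{"tx":-3,"ty":18,"tz":0,"rx":0,"ry":0,"rz":0.144},{"tx":-3,"ty":18,"tz":0,"rx":0,"ry":0,"rz":0.144},{"tx":-3,"ty":18,"tz":0,"rx":0,"ry":0,"rz":0.144},{"tx":-3,"ty":18,"tz":0,"rx":0,"ry":0,"rz":0.144},{"tx":-3,"ty":18,"tz":0,"rx":0,"ry":0,"rz":0.144},{"tx":-3,"ty":18,"tz":0,"rx":0,"ry":0,"rz":0.144},{"tx":-3,"ty":18,"tz":0,"rx":0,"ry":0,"rz":0.144},{"tx":-3,"ty":18,"tz":0,"rx":0,"ry":0,"rz":0.144},{"tx":-3,"ty":18,"tz":0,"rx":0,"ry":0,"rz":0.144}]'

```text
time: 15.55
tool_pos: [508.6, 4.5, 241.9]
tcp_rot: [3.141, 0.0, 1.741]
contact_force: [0.5, 0.7, -1.0]
grip_width: 64.1
finger_force: 0.0
```

>>> carry_out --plan '[{"tx":-3,"ty":18,"tz":0,"rx":0,"ry":0,"rz":0.144},{"tx":-3,"ty":18,"tz":0,"rx":0,"ry":0,"rz":0.144},{"tx":-3,"ty":18,"tz":0,"rx":0,"ry":0,"rz":0.144},{"tx":-3,"ty":18,"tz":0,"rx":0,"ry":0,"rz":0.144},{"tx":-3,"ty":18,"tz":0,"rx":0,"ry":0,"rz":0.144},{"tx":-3,"ty":18,"tz":0,"rx":0,"ry":0,"rz":0.144},{"tx":-3,"ty":18,"tz":0,"rx":0,"ry":0,"rz":0.144},{"tx":0,"ty":18,"tz":0,"rx":0,"ry":0,"rz":0.144},{"tx":0,"ty":18,"tz":0,"rx":0,"ry":0,"rz":0.144},{"tx":0,"ty":4,"tz":0,"rx":0,"ry":0,"rz":0},{"tx":0,"ty":0,"tz":0,"rx":0,"ry":0,"rz":0},{"tx":0,"ty":0,"tz":0,"rx":0,"ry":0,"rz":0}]'

```text
time: 16.75
tool_pos: [487.8, 169.1, 241.7]
tcp_rot: [-3.141, -0.0, 3.028]
contact_force: [-0.1, -0.4, -0.2]
grip_width: 64.1
finger_force: 0.0
```

Run:
```python
from h import *
np.set_printoptions(suppress=True,precision=1)
m=snap('w4'); t=bot.capture('top'); save(t,'top1')
im=cv2.imread('pics/w4.png');h=cv2.cvtColor(im,cv2.COLOR_BGR2HSV)
M=(((h[...,0]<5)|(h[...,0]>175))&(h[...,1]>150)&(h[...,2]>70)).astype(np.uint8)
n,l,s,c=cv2.connectedComponentsWithStats(M); print(s[1:][s[1:,4]>20],c[1:][s[1:,4]>20])
print(proj(m,[[484,171,166]]))
```

```text
[487.8 169.  241.8] [-3.1  0.   3. ] t 16.8 [ 0.  -0.3  0. ] 64.30895735507124
[[311 224  15  36 504]] [[318.2 241.5]]
[[318.3 245. ]]
```

View pics/w4.png

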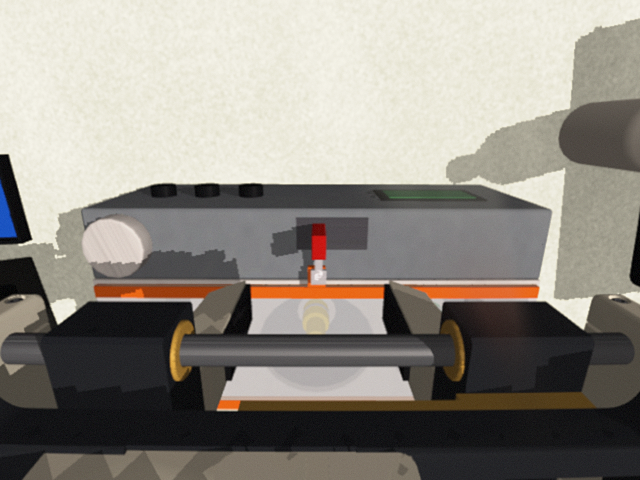

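The tab is at (318,242), right on the tool line. I'll descend over it and pinch.

>>> carry_out --plan '[{"tx":-3,"ty":2,"tz":-16,"rx":0,"ry":0,"rz":0},{"tx":0,"ty":0,"tz":-20,"rx":0,"ry":0,"rz":0},{"tx":0,"ty":0,"tz":-20,"rx":0,"ry":0,"rz":0},{"tx":0,"ty":0,"tz":-16,"rx":0,"ry":0,"rz":0},{"tx":0,"ty":0,"tz":-12,"rx":0,"ry":0,"rz":0},{"tx":0,"ty":0,"tz":-8,"rx":0,"ry":0,"rz":0},{"tx":0,"ty":0,"tz":-4,"rx":0,"ry":0,"rz":0},{"tx":0,"ty":0,"tz":0,"rx":0,"ry":0,"rz":0}]'

```text
time: 17.65
tool_pos: [484.8, 171.6, 145.6]
tcp_rot: [-3.142, -0.0, 3.03]
contact_force: [0.1, 1.2, 0.3]
grip_width: 63.8
finger_force: 0.0
```

>>> carry_out --gripper 1 --plan '[{"tx":0,"ty":0,"tz":0,"rx":0,"ry":0,"rz":0},{"tx":0,"ty":0,"tz":0,"rx":0,"ry":0,"rz":0},{"tx":0,"ty":0,"tz":0,"rx":0,"ry":0,"rz":0},{"tx":0,"ty":0,"tz":0,"rx":0,"ry":0,"rz":0},{"tx":0,"ty":0,"tz":0,"rx":0,"ry":0,"rz":0},{"tx":0,"ty":0,"tz":0,"rx":0,"ry":0,"rz":0},{"tx":0,"ty":0,"tz":0,"rx":0,"ry":0,"rz":0},{"tx":0,"ty":0,"tz":0,"rx":0,"ry":0,"rz":0}]'

```text
time: 18.45
tool_pos: [484.8, 171.7, 145.8]
tcp_rot: [-3.142, 0.0, 3.031]
contact_force: [-0.1, -0.1, 0.4]
grip_width: 9.6
finger_force: 30.0
```

>>> carry_out --plan '[{"tx":0,"ty":3,"tz":0,"rx":0,"ry":0,"rz":0},{"tx":1,"ty":4,"tz":0,"rx":0,"ry":0,"rz":0},{"tx":0,"ty":4,"tz":0,"rx":0,"ry":0,"rz":0},{"tx":1,"ty":4,"tz":0,"rx":0,"ry":0,"rz":0},{"tx":0,"ty":3,"tz":0,"rx":0,"ry":0,"rz":0},{"tx":0,"ty":0,"tz":0,"rx":0,"ry":0,"rz":0}]'

```text
time: 19.05
tool_pos: [486.9, 190.5, 145.8]
tcp_rot: [3.141, 0.0, 3.031]
contact_force: [0.2, -0.1, -0.4]
grip_width: 9.5
finger_force: 30.0
```

>>> carry_out --gripper 0.6 --plan '[{"tx":0,"ty":0,"tz":0,"rx":0,"ry":0,"rz":0},{"tx":0,"ty":0,"tz":0,"rx":0,"ry":0,"rz":0},{"tx":0,"ty":0,"tz":0,"rx":0,"ry":0,"rz":0},{"tx":0,"ty":0,"tz":0,"rx":0,"ry":0,"rz":0},{"tx":0,"ty":0,"tz":20,"rx":0,"ry":0,"rz":0},{"tx":0,"ty":0,"tz":40,"rx":0,"ry":0,"rz":0},{"tx":0,"ty":0,"tz":40,"rx":0,"ry":0,"rz":0},{"tx":-5,"ty":-20,"tz":30,"rx":0,"ry":0,"rz":0},{"tx":-5,"ty":-40,"tz":20,"rx":0,"ry":0,"rz":0},{"tx":-5,"ty":-40,"tz":10,"rx":0,"ry":0,"rz":0},{"tx":-5,"ty":-40,"tz":0,"rx":0,"ry":0,"rz":0},{"tx":0,"ty":-40,"tz":0,"rx":0,"ry":0,"rz":0}]'

```text
time: 20.25
tool_pos: [466.2, 8.4, 306.4]
tcp_rot: [3.142, 0.001, 3.031]
contact_force: [0.8, 0.3, -0.5]
grip_width: 37.0
finger_force: 0.0
```

Run:
```python
from h import *
o=bot.get_obs();print(o['tool_pos'],o['time'])
save(bot.capture('top'),'top2')
```

```text
[466.1524822    8.38327136 306.41738202] 20.25
```

View pics/top2.png

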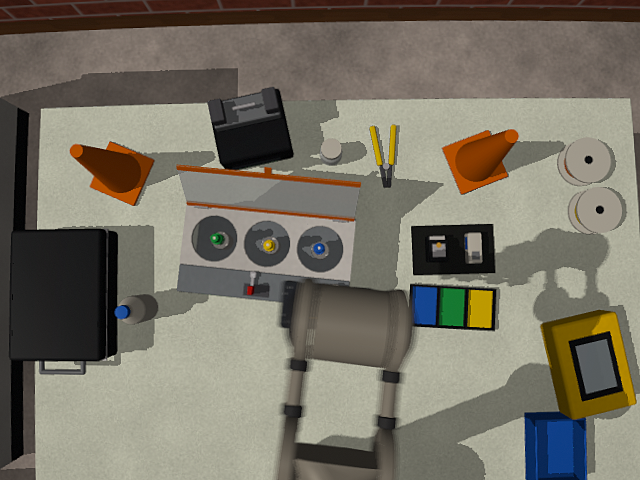

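The cover is open, and the cleaver (437,248) and cassette (473,247) lie on the mat. The three holders show in their ports: green (217,239), yellow (268,244) and blue (319,249). I'll compute their positions at neck height.

```bash
cat > hold.py <<'E'
from h import *
np.set_printoptions(suppress=True,precision=1)
m=bot.camera_model('top'); im=cv2.imread('pics/top2.png'); h=cv2.cvtColor(im,cv2.COLOR_BGR2HSV)
for n,a,b in(('blue',100,125),('green',55,90),('yellow',18,35)):
    M=((h[...,0]>=a)&(h[...,0]<=b)&(h[...,1]>110)&(h[...,2]>50)).astype(np.uint8); M[:220]=0;M[275:]=0;M[:,:190]=0;M[:,345:]=0
    k,l,s,c=cv2.connectedComponentsWithStats(M); i=1+s[1:,4].argmax(); print(n,s[i],onplane(m,[c[i]],124),onplane(m,[c[i]],96))
for r,z in((( (225,265,428,447)),46),((225,265,465,482),34)):
    M=np.zeros(im.shape[:2],np.uint8);r0,r1,c0,c1=r;M[r0:r1,c0:c1]=(h[r0:r1,c0:c1,2]>120);p=np.argwhere(M)[:,::-1].mean(0);print('mat item',p,onplane(m,[p],z))
E
python3 hold.py
```

```text
blue [313 243  12  11  93] [[574.9  45.8 124. ]] [[576.2  45.8  96. ]]
green [210 233  13  11  91] [[599.9 268.2 124. ]] [[601.9 274.2  96. ]]
yellow [263 240  12  12 103] [[583.  153.5 124. ]] [[584.5 156.4  96. ]]
mat item [437.7 242.4] [[ 587.7 -231.    46. ]]
mat item [474.1 243.3] [[ 584.9 -320.    34. ]]
```

>>> carry_out --gripper 0.52 --plan '[{"tx":18,"ty":6,"tz":-14,"rx":0,"ry":0,"rz":0},{"tx":18,"ty":6,"tz":-14,"rx":0,"ry":0,"rz":0},{"tx":18,"ty":6,"tz":-14,"rx":0,"ry":0,"rz":0},{"tx":18,"ty":6,"tz":-14,"rx":0,"ry":0,"rz":0},{"tx":18,"ty":6,"tz":-14,"rx":0,"ry":0,"rz":0},{"tx":18,"ty":6,"tz":-14,"rx":0,"ry":0,"rz":0},{"tx":0,"ty":0,"tz":0,"rx":0,"ry":0,"rz":0},{"tx":0,"ty":0,"tz":0,"rx":0,"ry":0,"rz":0}]'

```text
time: 21.1
tool_pos: [574.4, 45.9, 221.4]
tcp_rot: [-3.141, -0.001, 3.031]
contact_force: [0.2, 0.6, 0.2]
grip_width: 44.1
finger_force: 0.0
```

Run:
```python
from h import *
np.set_printoptions(suppress=True,precision=1)
m=snap('w5')
print(proj(m,[[575,45.8,124],[583,153.5,124],bot.get_obs()['tool_pos']]))
```

```text
[574.4  45.7 222.1] [-3.1 -0.   3. ] t 21.15 [0.9 1.2 0.2] 44.01670635115396
[[316.3 241.9]
 [461.2 237. ]
 [315.6 302.3]]
```

View pics/w5.png

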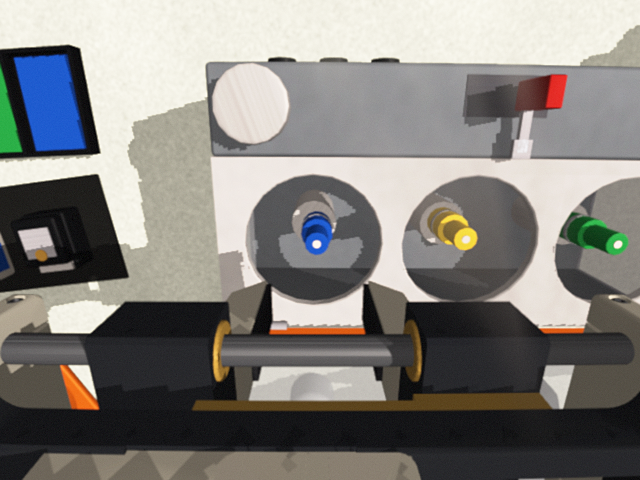

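Blue's top is at (316,243), as predicted, so it sits right under the tool. Yellow is at (465,238) and green at (617,245). I'll descend on blue.

>>> carry_out --plan '[{"tx":0,"ty":0,"tz":-20,"rx":0,"ry":0,"rz":0},{"tx":0,"ty":0,"tz":-25,"rx":0,"ry":0,"rz":0},{"tx":0,"ty":0,"tz":-25,"rx":0,"ry":0,"rz":0},{"tx":0,"ty":0,"tz":-20,"rx":0,"ry":0,"rz":0},{"tx":0,"ty":0,"tz":-15,"rx":0,"ry":0,"rz":0},{"tx":0,"ty":0,"tz":-10,"rx":0,"ry":0,"rz":0},{"tx":0,"ty":0,"tz":-6,"rx":0,"ry":0,"rz":0},{"tx":0,"ty":0,"tz":0,"rx":0,"ry":0,"rz":0}]'

```text
time: 21.95
tool_pos: [574.6, 45.6, 100.9]
tcp_rot: [3.142, -0.0, 3.031]
contact_force: [-0.3, -0.2, 0.5]
grip_width: 43.7
finger_force: 0.0
```

>>> carry_out --gripper 1 --plan '[{"tx":0,"ty":0,"tz":0,"rx":0,"ry":0,"rz":0},{"tx":0,"ty":0,"tz":0,"rx":0,"ry":0,"rz":0},{"tx":0,"ty":0,"tz":0,"rx":0,"ry":0,"rz":0},{"tx":0,"ty":0,"tz":0,"rx":0,"ry":0,"rz":0},{"tx":0,"ty":0,"tz":0,"rx":0,"ry":0,"rz":0},{"tx":0,"ty":0,"tz":0,"rx":0,"ry":0,"rz":0}]'

```text
time: 22.55
tool_pos: [575.0, 45.7, 101.1]
tcp_rot: [3.141, 0.001, 3.031]
contact_force: [0.1, -0.6, 2.4]
grip_width: 17.4
finger_force: 30.0
```

>>> carry_out --plan '[{"tx":0,"ty":0,"tz":15,"rx":0,"ry":0,"rz":0},{"tx":0,"ty":0,"tz":30,"rx":0,"ry":0,"rz":0},{"tx":0,"ty":0,"tz":35,"rx":0,"ry":0,"rz":0},{"tx":0,"ty":0,"tz":30,"rx":0,"ry":0,"rz":0},{"tx":-16,"ty":-30,"tz":0,"rx":0,"ry":0,"rz":0},{"tx":-17,"ty":-31,"tz":0,"rx":0,"ry":0,"rz":0},{"tx":-17,"ty":-31,"tz":0,"rx":0,"ry":0,"rz":0},{"tx":-17,"ty":-31,"tz":0,"rx":0,"ry":0,"rz":0},{"tx":-17,"ty":-31,"tz":0,"rx":0,"ry":0,"rz":0},{"tx":-17,"ty":-31,"tz":0,"rx":0,"ry":0,"rz":0},{"tx":-17,"ty":-31,"tz":-20,"rx":0,"ry":0,"rz":0},{"tx":-17,"ty":-32,"tz":-30,"rx":0,"ry":0,"rz":0}]'

```text
time: 23.75
tool_pos: [440.0, -204.0, 161.7]
tcp_rot: [-3.14, 0.004, 3.031]
contact_force: [0.6, -0.9, -0.7]
grip_width: 17.0
finger_force: 30.0
```

>>> carry_out --plan '[{"tx":0,"ty":0,"tz":-35,"rx":0,"ry":0,"rz":0},{"tx":0,"ty":0,"tz":-35,"rx":0,"ry":0,"rz":0},{"tx":0,"ty":0,"tz":-25,"rx":0,"ry":0,"rz":0},{"tx":0,"ty":0,"tz":-15,"rx":0,"ry":0,"rz":0},{"tx":0,"ty":0,"tz":-8,"rx":0,"ry":0,"rz":0},{"tx":0,"ty":0,"tz":0,"rx":0,"ry":0,"rz":0},{"tx":0,"ty":0,"tz":0,"rx":0,"ry":0,"rz":0}]'

```text
time: 24.45
tool_pos: [440.2, -202.5, 43.3]
tcp_rot: [-3.141, 0.001, 3.031]
contact_force: [-0.8, 0.0, -1.1]
grip_width: 17.0
finger_force: 30.0
```

>>> carry_out --plan '[{"tx":0,"ty":0,"tz":-2,"rx":0,"ry":0,"rz":0},{"tx":0,"ty":0,"tz":-2,"rx":0,"ry":0,"rz":0},{"tx":0,"ty":0,"tz":0,"rx":0,"ry":0,"rz":0}]'

```text
time: 24.75
tool_pos: [439.9, -202.3, 39.0]
tcp_rot: [-3.141, 0.0, 3.031]
contact_force: [-0.2, 0.1, 0.0]
grip_width: 17.0
finger_force: 30.0
```

>>> carry_out --gripper 0.52 --plan '[{"tx":0,"ty":0,"tz":0,"rx":0,"ry":0,"rz":0},{"tx":0,"ty":0,"tz":0,"rx":0,"ry":0,"rz":0},{"tx":0,"ty":0,"tz":0,"rx":0,"ry":0,"rz":0},{"tx":0,"ty":0,"tz":0,"rx":0,"ry":0,"rz":0},{"tx":0,"ty":0,"tz":0,"rx":0,"ry":0,"rz":0},{"tx":0,"ty":0,"tz":15,"rx":0,"ry":0,"rz":0},{"tx":0,"ty":0,"tz":30,"rx":0,"ry":0,"rz":0},{"tx":0,"ty":0,"tz":40,"rx":0,"ry":0,"rz":0},{"tx":0,"ty":0,"tz":40,"rx":0,"ry":0,"rz":0},{"tx":0,"ty":0,"tz":40,"rx":0,"ry":0,"rz":0},{"tx":15,"ty":36,"tz":17,"rx":0,"ry":0,"rz":0},{"tx":16,"ty":40,"tz":0,"rx":0,"ry":0,"rz":0}]'

```text
time: 25.95
tool_pos: [472.3, -127.0, 224.0]
tcp_rot: [-3.14, 0.006, 3.028]
contact_force: [0.2, 0.0, -0.6]
grip_width: 44.0
finger_force: 0.0
```

>>> carry_out --plan '[{"tx":14,"ty":35,"tz":0,"rx":0,"ry":0,"rz":0},{"tx":14,"ty":35,"tz":0,"rx":0,"ry":0,"rz":0},{"tx":14,"ty":35,"tz":0,"rx":0,"ry":0,"rz":0},{"tx":14,"ty":35,"tz":0,"rx":0,"ry":0,"rz":0},{"tx":14,"ty":35,"tz":0,"rx":0,"ry":0,"rz":0},{"tx":14,"ty":35,"tz":0,"rx":0,"ry":0,"rz":0},{"tx":14,"ty":35,"tz":0,"rx":0,"ry":0,"rz":0},{"tx":15,"ty":37,"tz":0,"rx":0,"ry":0,"rz":0},{"tx":0,"ty":0,"tz":0,"rx":0,"ry":0,"rz":0},{"tx":0,"ty":0,"tz":0,"rx":0,"ry":0,"rz":0}]'

```text
time: 26.95
tool_pos: [583.5, 156.3, 220.1]
tcp_rot: [-3.141, -0.001, 3.033]
contact_force: [-0.7, -0.6, 0.0]
grip_width: 44.1
finger_force: 0.0
```

```bash
cat > wl.py <<'E'
from h import *
import sys
np.set_printoptions(suppress=True,precision=1)
m=snap(sys.argv[1]);im=cv2.imread(f'pics/{sys.argv[1]}.png');h=cv2.cvtColor(im,cv2.COLOR_BGR2HSV)
for n,a,b in(('green',55,90),('yellow',18,35)):
    M=((h[...,0]>=a)&(h[...,0]<=b)&(h[...,1]>120)&(h[...,2]>50)).astype(np.uint8); M[:180]=0;M[290:]=0
    k,l,s,c=cv2.connectedComponentsWithStats(M)
    if k>1:
        i=1+s[1:,4].argmax(); mk=(l==i)
        w=(mk&(h[...,1]<140)).sum(); p=np.argwhere(mk); pb=p[:,0].max()-12; q=[s[i][0]+s[i][2]/2,pb]
        print(n,s[i],c[i],onplane(m,[q],124),onplane(m,[c[i]],112))
# bright top spots
M=((h[...,1]<60)&(h[...,2]>235)).astype(np.uint8);M[:200]=0;M[285:]=0
k,l,s,c=cv2.connectedComponentsWithStats(M)
for i in range(1,k):
    if 20<s[i,4]<200: print('spot',s[i],onplane(m,[c[i]],124))
E
python3 wl.py w6
```

```text
[583.4 155.4 220.3] [-3.1 -0.   3. ] t 27.0 [-0.7  0.1 -0.6] 44.37741749793031
green [462 237  23  23 312] [472.9 247.8] [[600.4 272.8 124. ]] [[605.6 277.4 112. ]]
yellow [302 215  32  40 909] [317.3 233.2] [[583.9 157.6 124. ]] [[580.6 157.4 112. ]]
spot [170 214  16  31 107] [[563.7  54.9 124. ]]
spot [314 240   7   8  45] [[585.  156.8 124. ]]
spot [471 246   7   7  40] [[601.9 273.2 124. ]]
spot [405 258  10  27  42] [[615.1 223.7 124. ]]
```

View pics/w6.png

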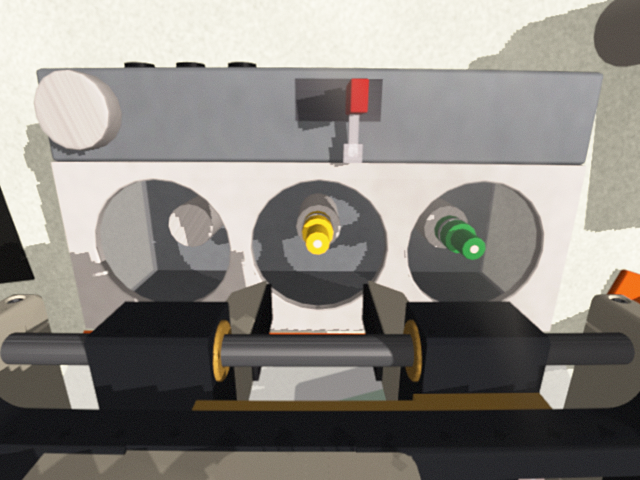

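The yellow top at (318,243) gives about (585,157), and green is about (602,273). I'll descend on yellow.

>>> carry_out --plan '[{"tx":1,"ty":1,"tz":-20,"rx":0,"ry":0,"rz":0},{"tx":0,"ty":0,"tz":-25,"rx":0,"ry":0,"rz":0},{"tx":0,"ty":0,"tz":-25,"rx":0,"ry":0,"rz":0},{"tx":0,"ty":0,"tz":-20,"rx":0,"ry":0,"rz":0},{"tx":0,"ty":0,"tz":-15,"rx":0,"ry":0,"rz":0},{"tx":0,"ty":0,"tz":-10,"rx":0,"ry":0,"rz":0},{"tx":0,"ty":0,"tz":-4,"rx":0,"ry":0,"rz":0},{"tx":0,"ty":0,"tz":0,"rx":0,"ry":0,"rz":0}]'

```text
time: 27.8
tool_pos: [584.7, 156.1, 101.8]
tcp_rot: [-3.142, -0.0, 3.03]
contact_force: [-0.0, 0.1, -0.2]
grip_width: 44.0
finger_force: 0.0
```

>>> carry_out --gripper 1 --plan '[{"tx":0,"ty":0,"tz":0,"rx":0,"ry":0,"rz":0},{"tx":0,"ty":0,"tz":0,"rx":0,"ry":0,"rz":0},{"tx":0,"ty":0,"tz":0,"rx":0,"ry":0,"rz":0},{"tx":0,"ty":0,"tz":0,"rx":0,"ry":0,"rz":0},{"tx":0,"ty":0,"tz":0,"rx":0,"ry":0,"rz":0},{"tx":0,"ty":0,"tz":0,"rx":0,"ry":0,"rz":0}]'

```text
time: 28.4
tool_pos: [585.0, 156.8, 102.1]
tcp_rot: [3.141, 0.001, 3.031]
contact_force: [0.4, -0.9, 2.8]
grip_width: 16.9
finger_force: 30.0
```

>>> carry_out --plan '[{"tx":0,"ty":0,"tz":15,"rx":0,"ry":0,"rz":0},{"tx":0,"ty":0,"tz":30,"rx":0,"ry":0,"rz":0},{"tx":0,"ty":0,"tz":35,"rx":0,"ry":0,"rz":0},{"tx":0,"ty":0,"tz":30,"rx":0,"ry":0,"rz":0},{"tx":-12,"ty":-38,"tz":0,"rx":0,"ry":0,"rz":0},{"tx":-12,"ty":-38,"tz":0,"rx":0,"ry":0,"rz":0},{"tx":-12,"ty":-38,"tz":0,"rx":0,"ry":0,"rz":0},{"tx":-12,"ty":-38,"tz":0,"rx":0,"ry":0,"rz":0},{"tx":-12,"ty":-38,"tz":0,"rx":0,"ry":0,"rz":0},{"tx":-12,"ty":-38,"tz":0,"rx":0,"ry":0,"rz":0},{"tx":-12,"ty":-38,"tz":0,"rx":0,"ry":0,"rz":0},{"tx":-12,"ty":-38,"tz":0,"rx":0,"ry":0,"rz":0}]'

```text
time: 29.6
tool_pos: [488.0, -148.6, 211.7]
tcp_rot: [3.141, -0.0, 3.031]
contact_force: [0.5, -0.4, 0.0]
grip_width: 17.2
finger_force: 30.0
```

>>> carry_out --plan '[{"tx":-12,"ty":-38,"tz":0,"rx":0,"ry":0,"rz":0},{"tx":-12,"ty":-38,"tz":0,"rx":0,"ry":0,"rz":0},{"tx":-12,"ty":-38,"tz":0,"rx":0,"ry":0,"rz":0},{"tx":-12,"ty":-38,"tz":-10,"rx":0,"ry":0,"rz":0},{"tx":-10,"ty":-38,"tz":-20,"rx":0,"ry":0,"rz":0},{"tx":0,"ty":0,"tz":-30,"rx":0,"ry":0,"rz":0},{"tx":0,"ty":0,"tz":-35,"rx":0,"ry":0,"rz":0},{"tx":0,"ty":0,"tz":-35,"rx":0,"ry":0,"rz":0},{"tx":0,"ty":0,"tz":-22,"rx":0,"ry":0,"rz":0},{"tx":0,"ty":0,"tz":-12,"rx":0,"ry":0,"rz":0},{"tx":0,"ty":0,"tz":-5,"rx":0,"ry":0,"rz":0},{"tx":0,"ty":0,"tz":0,"rx":0,"ry":0,"rz":0}]'

```text
time: 30.8
tool_pos: [431.0, -337.4, 42.8]
tcp_rot: [3.142, 0.0, 3.031]
contact_force: [0.8, -0.7, -0.8]
grip_width: 17.2
finger_force: 30.0
```

Next I'll lower 3 mm, release, and leave towards green.

>>> carry_out --plan '[{"tx":0,"ty":0,"tz":-2,"rx":0,"ry":0,"rz":0},{"tx":0,"ty":0,"tz":-1,"rx":0,"ry":0,"rz":0},{"tx":0,"ty":0,"tz":0,"rx":0,"ry":0,"rz":0}]'

```text
time: 31.1
tool_pos: [431.1, -337.5, 40.4]
tcp_rot: [-3.141, 0.001, 3.031]
contact_force: [-0.6, 0.3, -0.7]
grip_width: 16.9
finger_force: 30.0
```

>>> carry_out --gripper 0.52 --plan '[{"tx":0,"ty":0,"tz":0,"rx":0,"ry":0,"rz":0},{"tx":0,"ty":0,"tz":0,"rx":0,"ry":0,"rz":0},{"tx":0,"ty":0,"tz":0,"rx":0,"ry":0,"rz":0},{"tx":0,"ty":0,"tz":0,"rx":0,"ry":0,"rz":0},{"tx":0,"ty":0,"tz":0,"rx":0,"ry":0,"rz":0},{"tx":0,"ty":0,"tz":15,"rx":0,"ry":0,"rz":0},{"tx":0,"ty":0,"tz":30,"rx":0,"ry":0,"rz":0},{"tx":0,"ty":0,"tz":40,"rx":0,"ry":0,"rz":0},{"tx":0,"ty":0,"tz":40,"rx":0,"ry":0,"rz":0},{"tx":0,"ty":0,"tz":40,"rx":0,"ry":0,"rz":0},{"tx":10,"ty":40,"tz":15,"rx":0,"ry":0,"rz":0},{"tx":11,"ty":40,"tz":0,"rx":0,"ry":0,"rz":0}]'

```text
time: 32.3
tool_pos: [452.7, -257.9, 222.6]
tcp_rot: [-3.139, 0.005, 3.028]
contact_force: [0.7, -1.0, -0.7]
grip_width: 44.0
finger_force: 0.0
```

>>> carry_out --plan '[{"tx":12,"ty":43,"tz":0,"rx":0,"ry":0,"rz":0},{"tx":12,"ty":43,"tz":0,"rx":0,"ry":0,"rz":0},{"tx":12,"ty":43,"tz":0,"rx":0,"ry":0,"rz":0},{"tx":12,"ty":43,"tz":0,"rx":0,"ry":0,"rz":0},{"tx":12,"ty":43,"tz":0,"rx":0,"ry":0,"rz":0},{"tx":12,"ty":43,"tz":0,"rx":0,"ry":0,"rz":0},{"tx":12,"ty":43,"tz":0,"rx":0,"ry":0,"rz":0},{"tx":12,"ty":43,"tz":0,"rx":0,"ry":0,"rz":0},{"tx":12,"ty":43,"tz":0,"rx":0,"ry":0,"rz":0},{"tx":12,"ty":43,"tz":0,"rx":0,"ry":0,"rz":0},{"tx":12,"ty":43,"tz":0,"rx":0,"ry":0,"rz":0},{"tx":14,"ty":43,"tz":0,"rx":0,"ry":0,"rz":0}]'

```text
time: 33.5
tool_pos: [597.8, 260.6, 219.7]
tcp_rot: [-3.142, -0.0, 3.031]
contact_force: [1.6, -0.7, 0.4]
grip_width: 43.7
finger_force: 0.0
```

>>> carry_out --plan '[{"tx":12,"ty":14,"tz":0,"rx":0,"ry":0,"rz":0},{"tx":2,"ty":0,"tz":0,"rx":0,"ry":0,"rz":0},{"tx":0,"ty":0,"tz":0,"rx":0,"ry":0,"rz":0},{"tx":0,"ty":0,"tz":0,"rx":0,"ry":0,"rz":0}]'

```text
time: 33.9
tool_pos: [611.5, 271.4, 219.7]
tcp_rot: [-3.141, -0.0, 3.03]
contact_force: [-0.2, 0.2, -0.9]
grip_width: 43.9
finger_force: 0.0
```

```bash
python3 wl.py w7
```

```text
[611.6 271.4 220. ] [-3.1 -0.   3. ] t 33.95 [ 0.2 -1.1 -0.8] 44.21555891177008
green [303 202  31  39 827] [317.9 219.7] [[601.3 274.2 124. ]] [[598.  274.1 112. ]]
spot [165 200   6  11  27] [[571.1 167.8 124. ]]
spot [ 41 203   7  17  33] [[566.4  76.2 124. ]]
spot [220 203   7  10  22] [[578.1 207.2 124. ]]
spot [237 205  11  24  69] [[585.7 221.1 124. ]]
spot [166 206  10  14  43] [[577.7 168.9 124. ]]
spot [170 216  13  14  55] [[586.5 171.9 124. ]]
spot [ 45 218  12  12  42] [[576.   78.6 124. ]]
spot [226 223   4  20  30] [[597.2 207.2 124. ]]
spot [314 226   8   7  47] [[601.9 273.5 124. ]]
spot [246 235  35  50 113] [[623.2 226.5 124. ]]
spot [ 95 272  13   4  22] [[618.6 103.3 124. ]]
spot [246 281  14   4  23] [[638.9 218.3 124. ]]
```

Green is at (602,273.5), so I'll correct x by -10 mm and y by +2 mm, then descend.

>>> carry_out --plan '[{"tx":-10,"ty":2,"tz":0,"rx":0,"ry":0,"rz":0},{"tx":0,"ty":0,"tz":-20,"rx":0,"ry":0,"rz":0},{"tx":0,"ty":0,"tz":-25,"rx":0,"ry":0,"rz":0},{"tx":0,"ty":0,"tz":-25,"rx":0,"ry":0,"rz":0},{"tx":0,"ty":0,"tz":-20,"rx":0,"ry":0,"rz":0},{"tx":0,"ty":0,"tz":-15,"rx":0,"ry":0,"rz":0},{"tx":0,"ty":0,"tz":-10,"rx":0,"ry":0,"rz":0},{"tx":0,"ty":0,"tz":-3,"rx":0,"ry":0,"rz":0},{"tx":0,"ty":0,"tz":0,"rx":0,"ry":0,"rz":0}]'

```text
time: 34.85
tool_pos: [601.9, 274.3, 102.0]
tcp_rot: [3.141, 0.0, 3.03]
contact_force: [-0.8, -0.1, -0.3]
grip_width: 44.2
finger_force: 0.0
```

>>> carry_out --gripper 1 --plan '[{"tx":0,"ty":0,"tz":0,"rx":0,"ry":0,"rz":0},{"tx":0,"ty":0,"tz":0,"rx":0,"ry":0,"rz":0},{"tx":0,"ty":0,"tz":0,"rx":0,"ry":0,"rz":0},{"tx":0,"ty":0,"tz":0,"rx":0,"ry":0,"rz":0},{"tx":0,"ty":0,"tz":0,"rx":0,"ry":0,"rz":0},{"tx":0,"ty":0,"tz":0,"rx":0,"ry":0,"rz":0}]'

```text
time: 35.45
tool_pos: [602.0, 274.8, 102.1]
tcp_rot: [3.141, 0.001, 3.031]
contact_force: [0.5, 0.4, 2.2]
grip_width: 17.4
finger_force: 30.0
```

>>> carry_out --plan '[{"tx":0,"ty":0,"tz":15,"rx":0,"ry":0,"rz":0},{"tx":0,"ty":0,"tz":30,"rx":0,"ry":0,"rz":0},{"tx":0,"ty":0,"tz":35,"rx":0,"ry":0,"rz":0},{"tx":0,"ty":0,"tz":30,"rx":0,"ry":0,"rz":0},{"tx":-13,"ty":-42,"tz":0,"rx":0,"ry":0,"rz":0},{"tx":-13,"ty":-42,"tz":0,"rx":0,"ry":0,"rz":0},{"tx":-13,"ty":-42,"tz":0,"rx":0,"ry":0,"rz":0},{"tx":-13,"ty":-42,"tz":0,"rx":0,"ry":0,"rz":0},{"tx":-13,"ty":-42,"tz":0,"rx":0,"ry":0,"rz":0},{"tx":-13,"ty":-42,"tz":0,"rx":0,"ry":0,"rz":0},{"tx":-13,"ty":-42,"tz":0,"rx":0,"ry":0,"rz":0},{"tx":-13,"ty":-42,"tz":0,"rx":0,"ry":0,"rz":0}]'

```text
time: 36.65
tool_pos: [497.0, -62.7, 211.8]
tcp_rot: [3.142, 0.0, 3.031]
contact_force: [0.8, 0.3, -0.9]
grip_width: 17.3
finger_force: 30.0
```

>>> carry_out --plan '[{"tx":-13,"ty":-42,"tz":0,"rx":0,"ry":0,"rz":0},{"tx":-13,"ty":-42,"tz":0,"rx":0,"ry":0,"rz":0},{"tx":-13,"ty":-42,"tz":0,"rx":0,"ry":0,"rz":0},{"tx":-13,"ty":-42,"tz":0,"rx":0,"ry":0,"rz":0},{"tx":-11,"ty":-40,"tz":-10,"rx":0,"ry":0,"rz":0},{"tx":0,"ty":0,"tz":-20,"rx":0,"ry":0,"rz":0},{"tx":0,"ty":0,"tz":-35,"rx":0,"ry":0,"rz":0},{"tx":0,"ty":0,"tz":-35,"rx":0,"ry":0,"rz":0},{"tx":0,"ty":0,"tz":-20,"rx":0,"ry":0,"rz":0},{"tx":0,"ty":0,"tz":0,"rx":0,"ry":0,"rz":0},{"tx":0,"ty":0,"tz":0,"rx":0,"ry":0,"rz":0}]'

```text
time: 37.75
tool_pos: [435.0, -269.4, 92.2]
tcp_rot: [3.141, 0.0, 3.031]
contact_force: [0.7, 0.6, 0.7]
grip_width: 17.3
finger_force: 30.0
```

Run:
```python
from h import *
snap('w8')
```

```text
[ 435.5 -269.8   92.9] [-3.141e+00  2.000e-03  3.031e+00] t 37.8 [ 0.7 -0.9 -0.6] 16.8968600283174
```

View pics/w8.png

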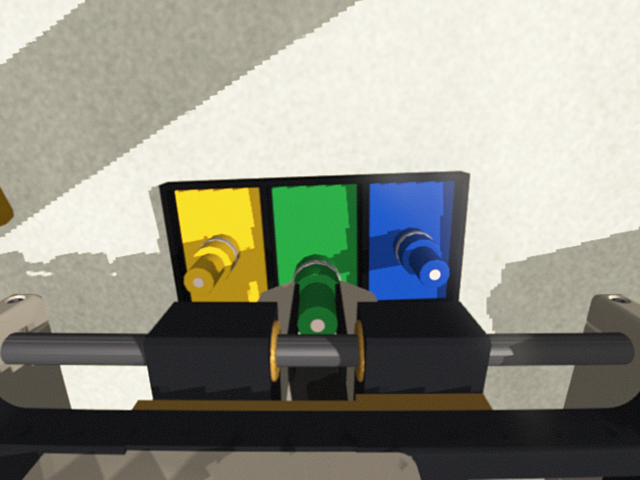

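Yellow at (200,283) and blue at (434,274) stand upright in their own bays, and the green one is held over its bay. Now I'll lower it to TCP z = 40 and release.

>>> carry_out --plan '[{"tx":0,"ty":0,"tz":-20,"rx":0,"ry":0,"rz":0},{"tx":0,"ty":0,"tz":-16,"rx":0,"ry":0,"rz":0},{"tx":0,"ty":0,"tz":-10,"rx":0,"ry":0,"rz":0},{"tx":0,"ty":0,"tz":-4,"rx":0,"ry":0,"rz":0},{"tx":0,"ty":0,"tz":-2,"rx":0,"ry":0,"rz":0},{"tx":0,"ty":0,"tz":0,"rx":0,"ry":0,"rz":0},{"tx":0,"ty":0,"tz":0,"rx":0,"ry":0,"rz":0}]'

```text
time: 38.5
tool_pos: [435.2, -269.6, 40.4]
tcp_rot: [-3.141, 0.001, 3.031]
contact_force: [0.1, 0.4, 0.4]
grip_width: 17.3
finger_force: 30.0
```

>>> carry_out --gripper 0.55 --plan '[{"tx":0,"ty":0,"tz":0,"rx":0,"ry":0,"rz":0},{"tx":0,"ty":0,"tz":0,"rx":0,"ry":0,"rz":0},{"tx":0,"ty":0,"tz":0,"rx":0,"ry":0,"rz":0},{"tx":0,"ty":0,"tz":0,"rx":0,"ry":0,"rz":0},{"tx":0,"ty":0,"tz":0,"rx":0,"ry":0,"rz":0},{"tx":0,"ty":0,"tz":15,"rx":0,"ry":0,"rz":0},{"tx":0,"ty":0,"tz":30,"rx":0,"ry":0,"rz":0},{"tx":0,"ty":0,"tz":40,"rx":0,"ry":0,"rz":0},{"tx":0,"ty":0,"tz":40,"rx":0,"ry":0,"rz":0},{"tx":0,"ty":0,"tz":40,"rx":0,"ry":0,"rz":0},{"tx":-10,"ty":-20,"tz":40,"rx":0,"ry":0,"rz":0},{"tx":-20,"ty":-40,"tz":10,"rx":0,"ry":0,"rz":0}]'

```text
time: 39.7
tool_pos: [406.7, -329.3, 259.8]
tcp_rot: [-3.137, 0.007, 3.035]
contact_force: [0.3, -1.0, -0.7]
grip_width: 41.7
finger_force: 0.0
```

>>> carry_out --plan '[{"tx":-20,"ty":-40,"tz":0,"rx":0,"ry":0,"rz":0},{"tx":-20,"ty":-40,"tz":0,"rx":0,"ry":0,"rz":0},{"tx":-20,"ty":-40,"tz":0,"rx":0,"ry":0,"rz":0},{"tx":-20,"ty":-30,"tz":0,"rx":0,"ry":0,"rz":0},{"tx":0,"ty":0,"tz":0,"rx":0,"ry":0,"rz":0},{"tx":0,"ty":0,"tz":0,"rx":0,"ry":0,"rz":0}]'

```text
time: 40.3
tool_pos: [324.3, -479.4, 254.3]
tcp_rot: [3.14, -0.0, 3.029]
contact_force: [0.5, 0.9, 0.5]
grip_width: 41.0
finger_force: 0.0
```

Run:
```python
from h import *
save(bot.capture('top'),'top3');save(bot.capture('scene'),'scene3')
a=cv2.imread('pics/top3.png')[140:345,170:520];b=cv2.imread('pics/scene3.png')[180:320,140:480]
f=lambda x:cv2.resize(x,(780,int(x.shape[0]*780/x.shape[1])),interpolation=cv2.INTER_CUBIC)
cv2.imwrite('pics/fin.png',f(a));print(bot.get_obs()['tool_pos'],bot.get_obs()['time'])
```

```text
[ 325.32156233 -478.31055241  254.70806391] 40.4
```

View pics/fin.png

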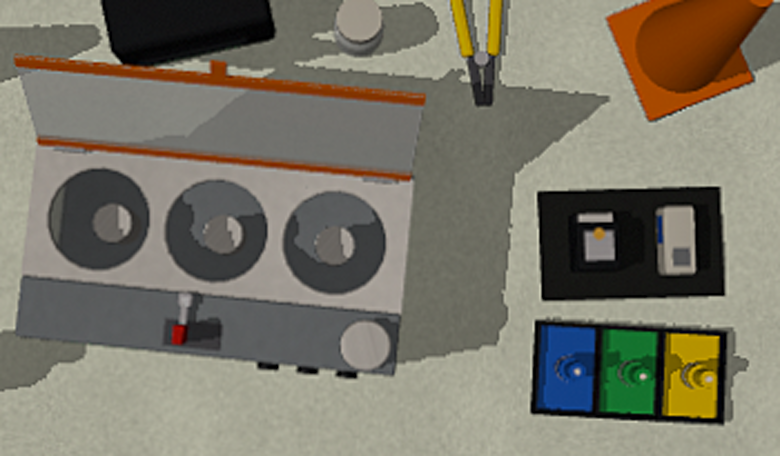

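View pics/scene3.png

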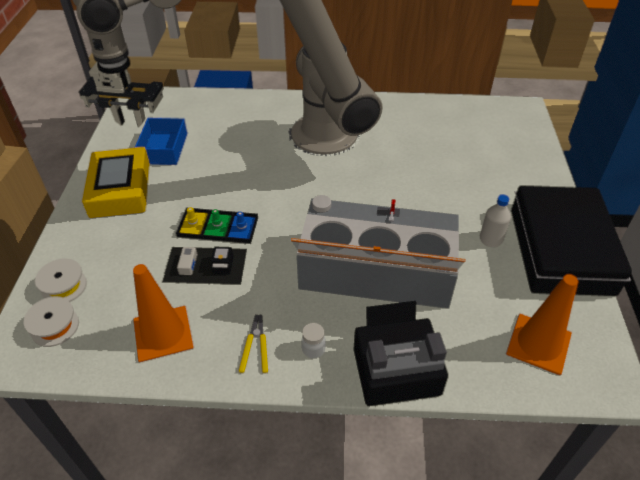

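Both views show the cover open and the ports empty. The three holders stand upright in their own bays, and the cleaver and cassette lie well inside the mat. The bystanders haven't moved, so I'll hand in.

```bash
python3 -c "
from plant import bot
print(bot.close_job())"
```

```text
the job is handed in; nothing more can be done
None
```

The job is handed in, with no verdict shown: the final pictures show the cleaver and cassette on the mat, the cover left open, and all three holders upright in their own bays.

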